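# Show which vial goes in the free place of the rack

### The arm

A 6-joint arm with a two-finger parallel gripper is mounted at the origin on a cart in front of the work surface, level with it; the furniture and walls round the work are solid. World frame = base frame: x ahead of the robot, y to its left, z up, the work surface at z = 0. Lengths are in mm, angles in rad, forces in N, time in s.
With the tool pointing down it reaches from about 350 to 975 mm from the base axis. Payload 7.1 kg.
Tool frame: the origin (TCP) lies between the finger pads, 19 mm behind the fingertips; this is the grasp point; z points along the fingers, y is the line along which they close (so a half turn about z gives the same grasp; the last joint's range is limited). The gripper opens to 88 mm and grips with 3 to 60 N. Pads are 20 mm wide; open, the fingers measure 115 mm over their backs; the gripper's body (75 mm by 178 mm) begins 61 mm behind the grasp point.
Start: joints at [-1.223, 0.423, 1.63, -0, 1.089, -0.019], TCP at [224.16, -583.401, 241.375] pointing down, gripper open.
Joint ranges: [-3, 3], [-0.9, 2.11], [0.09, 2.58], [-1.31, 4.45], [0.11, 2.69], [-2.54, 2.54]. Speed limits (rad/s): [2.39, 2.39, 3.01, 3.14, 3.14, 3.14].

### API

Orientations are given as a rotation vector (axis times angle).
In Python, from workcell import get_obs, vision, ctrl gives the robot as it stands.
- The arm moves only by the tool step_arm, never from a script. Its argument "plan" is a list of rows, each a list of 7 numbers: the opening, from -1 (shut) to 1 (fully open), then the shift along the tool's x, y, z as a fraction of full scale, then the turn, a rotation vector about the tool's x, y, z as a fraction of full scale. In form: [[fingers, dx, dy, dz, wx, wy, wz], ...]. A call has 1 to 20 rows; each row shifts and turns the commanded pose from where the row before left it, along the tool's axes as they then stand; what a row does not reach is not made up. Full scale, the value 1, is 50 mm for a shift and 0.12 rad for a turn. A row lasts 1/8 s, in which the tool goes at most 62.5 mm and 10.7 degrees, less where a joint would pass 70% of its speed; a pose out of reach is approached as far as the arm can. A call with a number of a shift or a turn outside -1 to 1 is refused whole. A call with a gripper value outside its range is refused whole. The fingers move at their own pace and stop on an object; the grip force is fixed at half the most. Time passes only in rows, so rows that do not move let the fingers close. It gives the time, the measured TCP pose, the force, the opening and the grip force at its end, in the units of the state.
- get_obs(): the state, without advancing time (a new reading comes with each control period).
- vision.get_image(name): name is "scene" or "top"; returns a dict with "pixels" (384x512x3 uint8, red, green, blue), "depth" (384x512 float32, mm along the optical axis (not along the pixel's ray), 0 where there is no reading), "fx", "fy", "cx", "cy" (pixels), "k1" (the pictures are not rectified: a ray, as slopes to the right and down, at radius r is drawn at 1 + k1 r^2 times it, then the intrinsics apply), "T" (4x4, takes a point from camera to world coordinates). Camera axes: x right, y down, z forward; pixel columns grow to the right and rows downward; lengths in mm; the calibration is good to about 2 mm. A picture is of the moment at which its call begins.
- ctrl.close_job(): hands the job in; it is judged then, once.
The state is a dict: "t": time; "qpos": joint angles; "qvel": joint speeds; "joint_torque": joint torques, N m; "ee_pos": TCP position; "orientation": TCP orientation; "ft_force": force on the tool from outside, world axes, zero at the start; "moment": the same for the moment, N m; "width": finger opening in mm; "grasp_force": force on a finger pad.
Only numpy, scipy, OpenCV 4.12 (cv2) and the standard library are available. Lean on these libraries where they do the work, as an engineer would, in place of code of your own. Each camera call takes 0.05 s, during which the arm holds its last target. There are 200 camera calls.

### The job

Show a trainee where the grey-capped vial belongs, without touching anything: with the fingers pointing down, hold the fingertips about 3 cm straight above the grey cap for at least two seconds, then do the same above the free well of the white vial rack, the one with the yellow collar, and finish still pointing there. Travel high between the two, on the near side of the magnifier lamp, so that you neither meet the lamp nor point at any other vial on the way.

Things in the scene. Friction and masses are not known exactly. Their poses are not given: they have to be found in the camera images.
- grey_vial: the glass vial with the light grey screw cap, 21 mm diameter, 45 mm tall, standing on the bench to the robot's right; origin at the centre of its underside, z up. Loose, 12 g, easily knocked over.
- grey_cap (a point): centre of the top face of the grey cap, 45 mm above the bench; z up
- rack: white vial rack, fixed to the bench at the robot's left: block 120 x 120 mm, top 32 mm above the bench, a small 11 mm lug on its +x and -x sides. Four wells, 23.5 mm wide and 24 mm deep, at x, y = +-30 mm from its centre; three hold black-capped vials whose tops are 53 mm above the bench, one is free. Origin at the centre of its underside, z up.
- free_place (a point): centre of the mouth of the free well, 32 mm above the bench; z up. A flat yellow collar, 33 mm outside diameter, 25 mm inside, 2 mm high, lies round this mouth. Which of the four wells it is varies.
- rack_vial_1: glass vial with a black screw cap, 21 mm diameter, 45 mm tall, standing in one of the other three wells of the rack; origin at the centre of its underside (8 mm above the bench). Loose, 12 g.
- rack_vial_2: glass vial with a black screw cap, 21 mm diameter, 45 mm tall, standing in one of the other three wells of the rack; origin at the centre of its underside (8 mm above the bench). Loose, 12 g.
- rack_vial_3: glass vial with a black screw cap, 21 mm diameter, 45 mm tall, standing in one of the other three wells of the rack; origin at the centre of its underside (8 mm above the bench). Loose, 12 g.
- rack_cap_1 (a point): centre of the top face of the black cap of rack_vial_1, 53 mm above the bench; z up
- rack_cap_2 (a point): centre of the top face of the black cap of rack_vial_2, 53 mm above the bench; z up
- rack_cap_3 (a point): centre of the top face of the black cap of rack_vial_3, 53 mm above the bench; z up
- short_vial: a bystander: shorter glass vial with a black cap, 21 mm diameter, 38 mm tall, standing on the bench near the grey-capped one; origin at the centre of its underside. Loose.
- short_cap (a point): centre of the top face of the short vial's black cap, 38 mm above the bench; z up
- lamp_head (a point): centre of the white ring-shaped head of the magnifier lamp that overhangs the middle of the bench, fixed: 280 mm diameter, its underside at lowest 170 mm and its top at highest 265 mm above the bench. Its near edge is 0.60 m ahead of the base at the middle of the bench, so pass it close to the robot, over the low wooden drawer case (62 mm high).
- jar: a bystander: open round glass jar, 75 mm diameter, 54 mm tall, standing near the grey-capped vial; origin at the centre of its underside. Loose.
Mind the look-alikes: they are no part of the job. There is more than one size of the grey_vial; the job needs the smallest.

How it is judged (in metres and radians):
On the way, in this order (a step that is already met when the one before it is completed fails the run):
1. the fingertips point down just above the grey cap and dwell there (horizontal distance between the grasp point and grey_cap below 0.02 m and z of the grasp point in the frame of grey_cap between 0.01 and 0.075 m and angle between the grasp point's own z axis and vertical above 2.2 rad), for 1.9 s.
2. then they point down just above the free well and dwell there (horizontal distance between the grasp point and free_place below 0.02 m and z of the grasp point in the frame of free_place between 0.01 and 0.075 m and angle between the grasp point's own z axis and vertical above 2.2 rad), for 1.9 s.
At the end, for the whole second after the job is handed in: The tool still points at the free well: TCP within 20 mm horizontally of its centre, 10 to 75 mm above its mouth, tool axis within about 55 degrees of straight down; every vial and the jar upright within 0.15 rad and within 6 mm of where it stood (all of step 2 and distance of each of grey_vial, short_vial, rack_vial_1, rack_vial_2, rack_vial_3, jar from where it was at the start of the episode below 0.006 m and angle between each of grey_vial, short_vial, rack_vial_1, rack_vial_2, rack_vial_3, jar's own z axis and vertical below 0.15 rad); the robot touches nothing.
It fails at once if the arm or fingers touch something (contact force between any of the fingers, the arm and anything else above 0.3 N).
It fails at once if a vial or the jar is moved or lifted by more than 10 mm (distance of any of grey_vial, short_vial, rack_vial_1, rack_vial_2, rack_vial_3, jar from where it was at the start of the episode above 0.01 m).
It fails at once if the tool points at a wrong vial (TCP within 15 mm horizontally of its cap and less than 50 mm above it) ((horizontal distance between the grasp point and short_cap below 0.015 m and z of the grasp point in the frame of short_cap below 0.05 m) or (horizontal distance between the grasp point and rack_cap_1 below 0.015 m and z of the grasp point in the frame of rack_cap_1 below 0.05 m) or (horizontal distance between the grasp point and rack_cap_2 below 0.015 m and z of the grasp point in the frame of rack_cap_2 below 0.05 m) or (horizontal distance between the grasp point and rack_cap_3 below 0.015 m and z of the grasp point in the frame of rack_cap_3 below 0.05 m)).
It also fails if it takes over 38 s, if anything falls off the work surface, if the arm or the gripper's body presses on something with over 40 N, if the wrist force passes 120 N, or if a joint passes its speed limit or range.

## Working session

There is one attempt and no reset: what is moved stays moved. The work goes in short steps, Python scripts to look and compute and a tool call to move; the robot and the scene stay as the last step left them, time stands still between calls to the robot, and variables do not carry over. Pictures are saved under pics/ and viewed, at most 10 in all, crops included, and the job is handed in when it is done.

Besides the shell and the picture viewer there is one more tool, called after "Emit:" as name(argument=value, ...), one argument or row to a line, values as JSON. step_arm: Moves the arm, as the interface text tells. Its arguments: {"type":"object","properties":{"plan":{"type":"array","items":{"type":"array","items":{"type":"number","minimum":-1,"maximum":1}}}},"required":["plan"]}

```bash
mkdir -p pics
cat > h.py <<'E'
import numpy as np, cv2
from workcell import get_obs, vision, ctrl
def grab(n):
    im=vision.get_image(n); np.savez(f'pics/{n}.npz',**im)
    cv2.imwrite(f'pics/{n}.png',im['pixels'][...,::-1]); return im
def load(n): return dict(np.load(f'pics/{n}.npz'))
def ray(im,u,v):
    d=np.array([(u-im['cx'])/im['fx'],(v-im['cy'])/im['fy']]);s=d.copy()
    for _ in range(20): s=d/(1+im['k1']*(s@s))
    return np.append(s,1.)
def at_z(im,u,v,z):
    T=im['T'];r=T[:3,:3]@ray(im,u,v);o=T[:3,3];return o+r*(z-o[2])/r[2]
def at_d(im,u,v):
    T=im['T'];d=im['depth'][int(round(v)),int(round(u))];return T[:3,:3]@(ray(im,u,v)*d)+T[:3,3]
E
python3 - <<'E'
from h import *
for n in('scene','top'):
    im=grab(n);print(n,im['T'].round(2).tolist(),im['fx'],im['k1'])
o=get_obs();print(o['t'],o['ee_pos'],o['orientation'])
E
```

```text
scene [[0.86, -0.24, 0.45, 25.16], [-0.51, -0.45, 0.73, -1008.29], [0.02, -0.86, -0.51, 757.42], [0.0, 0.0, 0.0, 1.0]] 365.3440345507368 -0.05945329583927379
top [[-0.09, -0.93, 0.35, -15.85], [-1.0, 0.09, -0.03, -40.0], [-0.0, -0.36, -0.93, 1765.86], [0.0, 0.0, 0.0, 1.0]] 492.49666616123596 0.07115625895982504
0.1 [ 224.01224418 -582.98195858  240.69215838] [-3.08761705e+00 -5.72673621e-01  3.42903231e-04]
```

View pics/top.png

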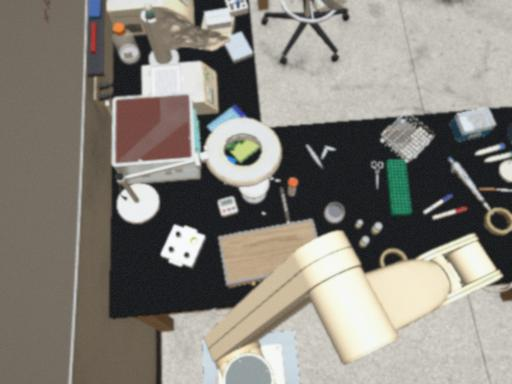

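View pics/scene.png

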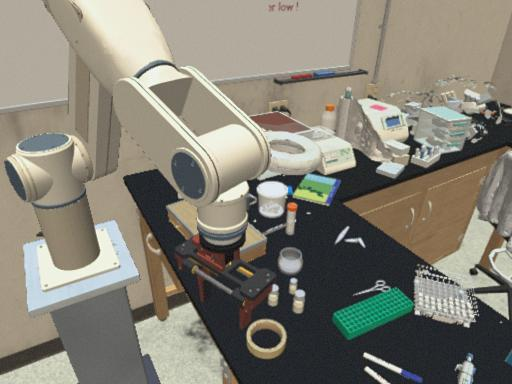

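Run:
```python
from h import *
t=load('top')['pixels'][...,::-1];s=load('scene')['pixels'][...,::-1]
a=cv2.resize(t[190:260,320:400],(400,350),interpolation=3)
b=cv2.resize(t[215:275,150:220],(400,343),interpolation=3)
c=cv2.resize(s[240:320,250:320],(400,457),interpolation=3)
o=np.zeros((460,800,3),np.uint8);o[:350,:400]=a;o[:457,400:]=c
cv2.imwrite('pics/c1.png',o);cv2.imwrite('pics/c2.png',b)
im=load('top')
for n,u,v in[('a',359,223),('b',376,228),('c',364,240),('jar',334,212),('rack',183,246)]:
    print(n,at_d(im,u,v).round(1),at_z(im,u,v,45).round(1))
im=load('scene')
for n,u,v in[('l',273,291),('m',293,282),('r',299,295),('jar',290,256)]:
    print(n,at_d(im,u,v).round(1),at_z(im,u,v,45).round(1))
```

```text
a [ 497.1 -434.4   50.1] [ 498.6 -435.6   45. ]
b [ 469.1 -488.8   63.2] [ 474.3 -493.6   45. ]
c [ 428.9 -438.9   62.8] [ 433.6 -443.1   45. ]
jar [ 560.5 -357.5    9.7] [ 548.9 -351.1   45. ]
rack [473.2 208.6  35.7] [470.6 207.3  45. ]
l [ 424.7 -454.7   55.7] [ 430.7 -446.3   45. ]
m [ 496.5 -444.8   44.3] [ 496.1 -445.3   45. ]
r [ 470.6 -504.8   63. ] [ 482.1 -491.7   45. ]
jar [ 570.6 -329.    18.6] [ 551.  -353.4   45. ]
```

View pics/c1.png

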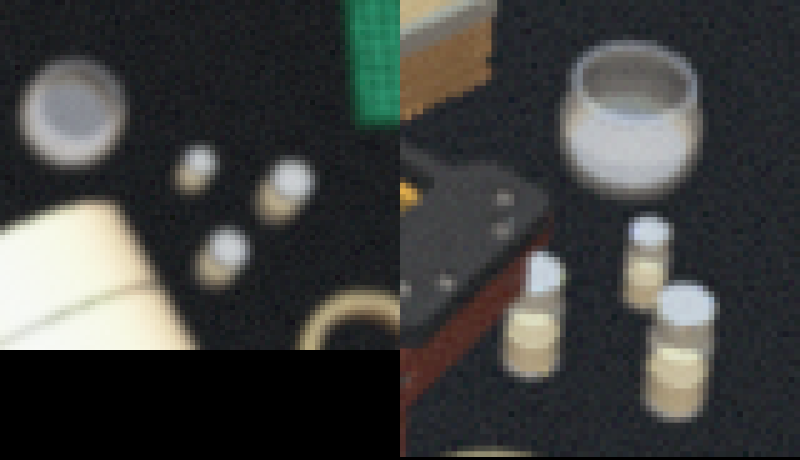

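View pics/c2.png

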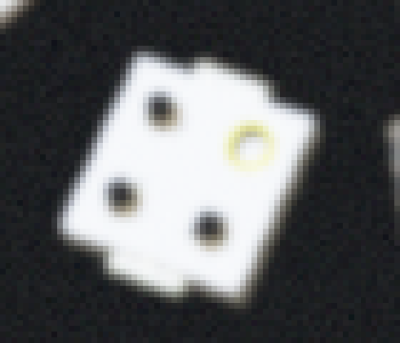

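Run:
```python
from h import *
im=load('top');sc=load('scene')
print('grey',at_z(im,359.4,221.8,45),at_z(sc,293,279.2,45))
print('well',at_z(im,193.4,240.2,33))
# yellow centroid
p=im['pixels'].astype(int);m=(p.min(2)<p[...,0]-50)&(p[...,1]-p[...,2]>40);m[:215]=0;m[275:]=0;m[:,:150]=0;m[:,220:]=0
v,u=np.nonzero(m);print(len(u),u.mean(),v.mean(),at_z(im,u.mean(),v.mean(),33))
for k in[(137,203),(140,195),(127,180),(180,165),(205,155),(243,185),(243,120),(279,152),(206,160),(257,190),(150,150)]:print(k,at_d(im,*k).round(0))
# points in world within corridor
P=[]
for U in range(100,420):
  for V in range(110,330):
    if im['depth'][V,U]>0:P.append(at_d(im,U,V))
P=np.array(P)
w=at_z(im,193.4,240.2,33)
d=np.hypot(*(P[:,:2]-w[:2]).T)
for z in(60,80,120,180):print('near well above',z,d[P[:,2]>z].min(),P[P[:,2]>z][d[P[:,2]>z].argmin()])
# black cap in scene pic?
o=get_obs();print(cv2.Rodrigues(o['orientation'])[0].round(4).tolist())
```

```text
grey [ 503.05926146 -437.76223739   45.        ] [ 502.33721681 -436.60849424   45.        ]
well [492.19247188 170.79866641  33.        ]
9 192.33333333333334 238.22222222222223 [499.99438272 174.36391839  33.        ]
(137, 203) [657. 375.  28.]
(140, 195) [689. 364.  27.]
(127, 180) [665. 360. 230.]
(180, 165) [698. 180. 243.]
(205, 155) [720.  92. 260.]
(243, 185) [609. -27. 236.]
(243, 120) [855. -46. 236.]
(279, 152) [ 717. -159.  240.]
(206, 160) [705.  91. 250.]
(257, 190) [643. -75.  93.]
(150, 150) [783. 287. 206.]
near well above 60 55.954529636227505 [516.09574397 221.39059235  60.29366505]
near well above 80 188.7724730636484 [641.26540132  54.98714584 237.1763292 ]
near well above 120 188.7724730636484 [641.26540132  54.98714584 237.1763292 ]
near well above 180 188.7724730636484 [641.26540132  54.98714584 237.1763292 ]
[[0.9335, 0.3586, -0.0005], [0.3586, -0.9335, 0.0013], [0.0, -0.0013, -1.0]]
```

Candidates for the grey cap in top view: (359,222) is about 45 mm tall. (376,228) and (364,240) are both about 63 mm tall, so they are larger look-alikes. I choose (359,222), at world (503,-437), and the close crop confirms it is the smallest. The rack's yellow collar is at (193,240), world (493,171). The black short vial is hidden by the arm, so I stay high.

Emit:
step_arm(
  plan=[
    [1, 0.52, -0.06, 0, 0, 0, 0],
    [1, 0.52, -0.06, 0, 0, 0, 0],
    [1, 0.52, -0.06, 0, 0, 0, 0],
    [1, 0.52, -0.06, 0, 0, 0, 0],
    [1, 0.52, -0.06, 0, 0, 0, 0],
    [1, 0.52, -0.06, 0, 0, 0, 0],
    [1, 0.52, -0.06, 0, 0, 0, 0],
    [1, 0.52, -0.06, 0, 0, 0, 0],
    [1, 0.52, -0.06, 0, 0, 0, 0],
    [1, 0.52, -0.06, 0, 0, 0, 0],
    [1, 0.52, -0.06, 0, 0, 0, 0],
    [1, 0.52, -0.06, 0, 0, 0, 0],
    [1, 0, 0, 0, 0, 0, 0],
    [1, 0, 0, 0, 0, 0, 0],
  ],
)

```text
t: 1.85
ee_pos: [502.2, -437.9, 241.1]
orientation: [-3.088, -0.573, 0.001]
ft_force: [-0.7, 0.1, 0.2]
width: 87.8
grasp_force: 0.0
```

Run:
```python
from h import *
im=grab('scene');grab('top')
o=get_obs();print(o['t'],o['ee_pos'],o['ft_force'])
R=cv2.Rodrigues(o['orientation'])[0];print(R.T@(np.array([502.7,-437,97])-o['ee_pos']),R.T@(np.array([493,171,84])-o['ee_pos']))
t=load('top')['pixels'][...,::-1]
cv2.imwrite('pics/t2.png',np.hstack([cv2.resize(t[180:280,300:440],(560,400)) ]))
```

```text
1.95 [ 501.77897428 -438.27193705  241.28642871] [-0.11709664  0.009624   -0.11871951]
[  1.36742045  -0.82291249 144.28614833] [ 209.95789948 -572.00278787  157.34953268]
```

View pics/scene.png

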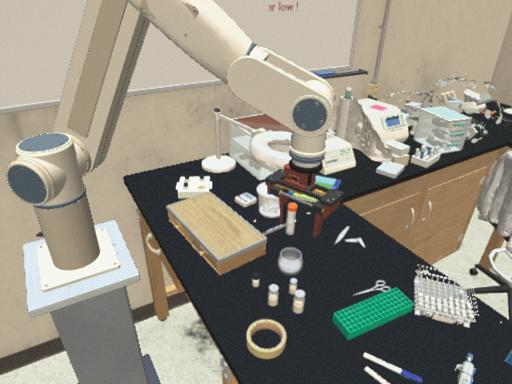

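The picture shows the short black-capped vial at (256,277), clear of the target at (293,282), and the rack unobstructed at (195,186). Next I descend and dwell.

Emit:
step_arm(
  plan=[
    [1, 0.02, -0.02, 0.48, 0, 0, 0],
    [1, 0, 0, 0.48, 0, 0, 0],
    [1, 0, 0, 0.48, 0, 0, 0],
    [1, 0, 0, 0.48, 0, 0, 0],
    [1, 0, 0, 0.48, 0, 0, 0],
    [1, 0, 0, 0.48, 0, 0, 0],
    [1, 0, 0, 0, 0, 0, 0],
    [1, 0, 0, 0, 0, 0, 0],
  ],
)

```text
t: 2.95
ee_pos: [503.1, -437.3, 98.2]
orientation: [3.088, 0.572, 0.001]
ft_force: [-0.2, 0.0, -0.4]
width: 88.0
grasp_force: 0.0
```

Run:
```python
from h import *
s=grab('scene')['pixels'][...,::-1]
o=get_obs();print(o['t'],o['ee_pos'],o['ft_force'])
cv2.imwrite('pics/c3.png',np.hstack([cv2.resize(s[240:320,250:330],(400,400),interpolation=3),cv2.resize(s[165:205,170:220],(400,400),interpolation=3)]))
```

```text
3.0 [ 503.40190799 -437.38271757   98.62814427] [ 0.02331283 -0.32709249  0.39931963]
```

View pics/c3.png

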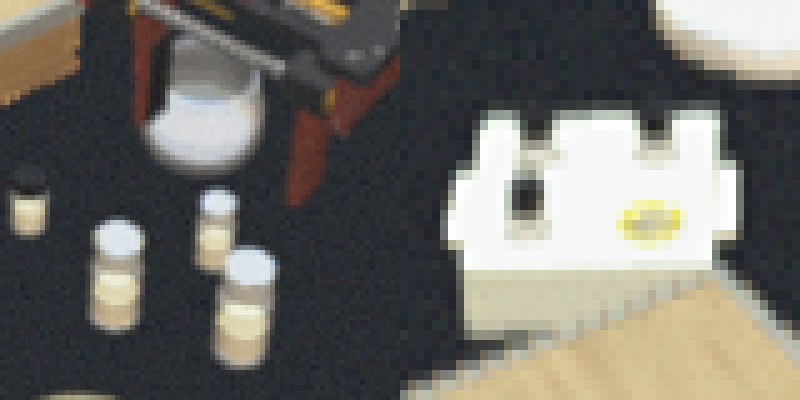

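Run:
```python
from h import *
im=load('scene');o=get_obs();R=cv2.Rodrigues(o['orientation'])[0]
C=np.linalg.inv(im['T']);K=np.array([[im['fx'],0,im['cx']],[0,im['fy'],im['cy']],[0,0,1.]])
def pr(p):return cv2.projectPoints(np.array([p]),C[:3,:3],C[:3,3],K,np.array([im['k1'],0,0,0]))[0].ravel()
for q in([0,0,0],[0,0,19],[0,50,19],[0,-50,19]):
    p=o['ee_pos']+R@np.array(q,float);uv=pr(p);print(q,p.round(),uv.round(1),(uv-[250,240])*5)
print('well',at_z(im,170+651/8-.5,165+221/10-.5,33))
```

```text
[0, 0, 0] [ 503. -437.   99.] [295.1 264.5] [225.28258668 122.3799919 ]
[0, 0, 19] [ 503. -437.   80.] [294.5 269.8] [222.5061704  149.03845269]
[0, 50, 19] [ 521. -484.   80.] [310.5 278.2] [302.37381334 190.83436794]
[0, -50, 19] [ 486. -391.   80.] [279.3 261.8] [146.5774764  109.22286627]
well [665.83966406  76.74121978  33.        ]
```

The fingertips are where they were predicted to be, and no vial has moved. Next I dwell there, and recheck the well from the scene view (its crop offset was wrong).

Emit:
step_arm(
  plan=[
    [1, 0, 0, 0, 0, 0, 0],
    [1, 0, 0, 0, 0, 0, 0],
    [1, 0, 0, 0, 0, 0, 0],
    [1, 0, 0, 0, 0, 0, 0],
    [1, 0, 0, 0, 0, 0, 0],
    [1, 0, 0, 0, 0, 0, 0],
    [1, 0, 0, 0, 0, 0, 0],
    [1, 0, 0, 0, 0, 0, 0],
    [1, 0, 0, 0, 0, 0, 0],
    [1, 0, 0, 0, 0, 0, 0],
    [1, 0, 0, 0, 0, 0, 0],
    [1, 0, 0, 0, 0, 0, 0],
    [1, 0, 0, 0, 0, 0, 0],
    [1, 0, 0, 0, 0, 0, 0],
    [1, 0, 0, 0, 0, 0, 0],
    [1, 0, 0, 0, 0, 0, 0],
    [1, 0, 0, 0, 0, 0, 0],
    [1, 0, 0, 0, 0, 0, 0],
    [1, 0, 0, 0, 0, 0, 0],
    [1, 0, 0, 0, 0, 0, 0],
  ],
)

```text
t: 5.5
ee_pos: [503.1, -436.6, 97.4]
orientation: [-3.089, -0.573, 0.0]
ft_force: [0.1, -0.5, 0.6]
width: 87.9
grasp_force: 0.0
```

Run:
```python
from h import *
im=load('scene');print('well',at_z(im,170+251/8-.5,165+221/10-.5,33))
o=get_obs();print(o['t'],o['ee_pos'])
R=cv2.Rodrigues(o['orientation'])[0]
P=o['ee_pos']
for w in([440,-250,250],[440,100,250],[493,171,250],[493,171,84]):
    print(w,(R.T@(np.array(w)-P)).round(1));P=np.array(w)
```

```text
well [491.60260058 170.69074611  33.        ]
5.5 [ 503.06372174 -436.60236119   97.35797512]
[440, -250, 250] [   8.  -196.8 -152.6]
[440, 100, 250] [ 125.5 -326.7    0. ]
[493, 171, 250] [ 74.9 -47.3   0. ]
[493, 171, 84] [ -0.   0. 166.]
```

Emit:
step_arm(
  plan=[
    [1, 0, 0, -0.5, 0, 0, 0],
    [1, 0, 0, -0.5, 0, 0, 0],
    [1, 0, 0, -0.5, 0, 0, 0],
    [1, 0, 0, -0.5, 0, 0, 0],
    [1, 0, 0, -0.5, 0, 0, 0],
    [1, 0, 0, -0.5, 0, 0, 0],
    [1, 0.02, -0.49, 0, 0, 0, 0],
    [1, 0.02, -0.49, 0, 0, 0, 0],
    [1, 0.02, -0.49, 0, 0, 0, 0],
    [1, 0.02, -0.49, 0, 0, 0, 0],
    [1, 0.02, -0.49, 0, 0, 0, 0],
    [1, 0.02, -0.49, 0, 0, 0, 0],
    [1, 0.02, -0.49, 0, 0, 0, 0],
    [1, 0.02, -0.49, 0, 0, 0, 0],
    [1, 0, 0, 0, 0, 0, 0],
    [1, 0, 0, 0, 0, 0, 0],
  ],
)

```text
t: 7.5
ee_pos: [440.8, -251.4, 247.7]
orientation: [3.088, 0.573, 0.001]
ft_force: [0.1, -0.1, 0.3]
width: 88.0
grasp_force: 0.0
```

Emit:
step_arm(
  plan=[
    [1, 0.18, -0.47, 0, 0, 0, 0],
    [1, 0.18, -0.47, 0, 0, 0, 0],
    [1, 0.18, -0.47, 0, 0, 0, 0],
    [1, 0.18, -0.47, 0, 0, 0, 0],
    [1, 0.18, -0.47, 0, 0, 0, 0],
    [1, 0.18, -0.47, 0, 0, 0, 0],
    [1, 0.18, -0.47, 0, 0, 0, 0],
    [1, 0.18, -0.47, 0, 0, 0, 0],
    [1, 0.18, -0.47, 0, 0, 0, 0],
    [1, 0.18, -0.47, 0, 0, 0, 0],
    [1, 0.18, -0.47, 0, 0, 0, 0],
    [1, 0.18, -0.47, 0, 0, 0, 0],
    [1, 0.18, -0.47, 0, 0, 0, 0],
    [1, 0.18, -0.47, 0, 0, 0, 0],
    [1, 0, 0, 0, 0, 0, 0],
    [1, 0, 0, 0, 0, 0, 0],
  ],
)

```text
t: 9.5
ee_pos: [440.3, 100.9, 247.3]
orientation: [3.089, 0.573, -0.0]
ft_force: [-0.0, 0.5, 0.9]
width: 87.9
grasp_force: 0.0
```

Run:
```python
from h import *
o=get_obs();print(o['t'],o['ee_pos'],o['qpos'],o['ft_force'])
R=cv2.Rodrigues(o['orientation'])[0];print(R[:,2],R.T@(np.array([492,171,84])-o['ee_pos']))
```

```text
9.5 [440.2950988  100.90411482 247.3161393 ] [ 1.99137224e-01  1.57266486e-01  1.99278118e+00 -3.72855934e-04
  9.91591020e-01  1.40345062e+00] [-0.02868381  0.45037143  0.92947717]
[ 1.66347029e-05 -3.14976283e-04 -9.99999950e-01] [ 73.41458227 -46.9474373  163.29491273]
```

Emit:
step_arm(
  plan=[
    [1, 0.37, -0.235, 0, 0, 0, 0],
    [1, 0.37, -0.235, 0, 0, 0, 0],
    [1, 0.37, -0.235, 0, 0, 0, 0],
    [1, 0.37, -0.235, 0, 0, 0, 0],
    [1, 0, 0, 0, 0, 0, 0],
    [1, 0, 0, 0.5, 0, 0, 0],
    [1, 0, 0, 0.5, 0, 0, 0],
    [1, 0, 0, 0.5, 0, 0, 0],
    [1, 0, 0, 0.5, 0, 0, 0],
    [1, 0, 0, 0.5, 0, 0, 0],
    [1, 0, 0, 0.4, 0, 0, 0],
    [1, 0, 0, 0.3, 0, 0, 0],
    [1, 0, 0, 0, 0, 0, 0],
    [1, 0, 0, 0, 0, 0, 0],
  ],
)

```text
t: 11.25
ee_pos: [492.5, 172.0, 87.9]
orientation: [-3.089, -0.573, -0.001]
ft_force: [0.2, 0.7, -0.3]
width: 87.8
grasp_force: 0.0
```

Run:
```python
from h import *
im=grab('top');o=get_obs();print(o['ee_pos'],o['ft_force'])
a=im['pixels'][205:285,140:240,::-1]
s=grab('scene')['pixels'][150:230,160:260,::-1]
cv2.imwrite('pics/c4.png',np.hstack([cv2.resize(x,(400,320),interpolation=3) for x in(a,s)]))
```

```text
[492.61542034 172.05353122  88.1178157 ] [0.29296485 0.75607424 0.3460056 ]
```

View pics/c4.png

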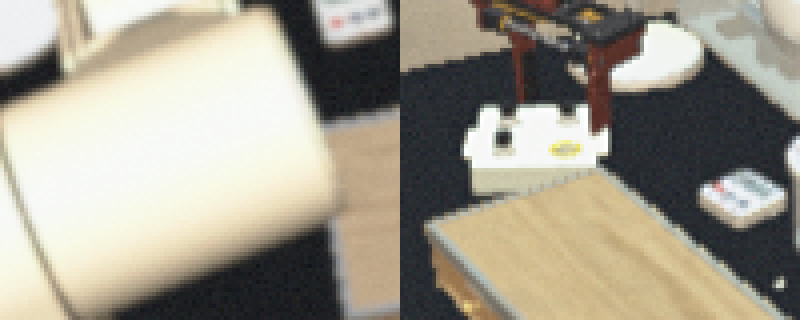

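Emit:
step_arm(
  plan=[
    [1, 0, 0, 0, 0, 0, 0],
    [1, 0, 0, 0, 0, 0, 0],
    [1, 0, 0, 0, 0, 0, 0],
    [1, 0, 0, 0, 0, 0, 0],
    [1, 0, 0, 0, 0, 0, 0],
    [1, 0, 0, 0, 0, 0, 0],
    [1, 0, 0, 0, 0, 0, 0],
    [1, 0, 0, 0, 0, 0, 0],
    [1, 0, 0, 0, 0, 0, 0],
    [1, 0, 0, 0, 0, 0, 0],
    [1, 0, 0, 0, 0, 0, 0],
    [1, 0, 0, 0, 0, 0, 0],
    [1, 0, 0, 0, 0, 0, 0],
    [1, 0, 0, 0, 0, 0, 0],
    [1, 0, 0, 0, 0, 0, 0],
    [1, 0, 0, 0, 0, 0, 0],
    [1, 0, 0, 0, 0, 0, 0],
    [1, 0, 0, 0, 0, 0, 0],
    [1, 0, 0, 0, 0, 0, 0],
    [1, 0, 0, 0, 0, 0, 0],
  ],
)

```text
t: 13.85
ee_pos: [492.1, 171.9, 87.4]
orientation: [3.089, 0.573, -0.0]
ft_force: [0.1, 0.1, 0.7]
width: 88.1
grasp_force: 0.0
```

The scene crop shows the fingers straddling the yellow collar, at crop pixel (565,148), from above. The three black-capped vials are still standing.

```bash
python3 -c "
from workcell import ctrl
print(ctrl.close_job())"
```

```text
the job is handed in; nothing more can be done
None
```

The arm pointed down about 3.5 cm above the smallest grey cap, then above the free yellow-collared well, for over 2 s each, and I handed the job in at about 14 s still pointing there; it travelled high on the near side of the lamp, and I saw no contact or moved vials, but the judge's result was not shown.

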